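# Uncap and set the leaf moisture meter

## Robot

A 6-joint arm with a two-finger parallel gripper is mounted at the origin on the work surface. World frame = base frame: x ahead of the robot, y to its left, z up, the work surface at z = 0. Lengths are in mm, angles in degrees, forces in N, time in s.
With the tool pointing down it reaches from about 300 to 850 mm from the base axis. Payload 4.2 kg.
Tool frame: the origin (TCP) lies between the finger pads; the fingertips stand 19 mm ahead of it and the grasp point (between the pads) is the TCP (env.tips_ahead is the distance from the TCP to the fingertips, in mm); z points along the fingers, y is the direction in which the jaws open and shut (so a half turn about z gives the same grasp; the last joint's range is limited). The gripper opens to 91 mm and grips with 3 to 60 N. Pads are 32 mm wide; open, the fingers measure 118 mm over their backs; the gripper's body (76 mm by 178 mm) begins 60 mm behind the grasp point.
Start: joints at [62.166, 18.312, 89.639, -0, 72.044, -1.146], TCP at [258.258, 513.755, 232.976] pointing down, gripper open.
Joint ranges: [-177.97, 177.97], [-48.28, 115.42], [12.27, 149.76], [-77.06, 257.06], [2.81, 150.46], [-146.56, 146.56]. Speed limits (degrees/s): [147.25, 147.25, 180, 180, 180, 180].

## Interface

Orientations are given as [roll, pitch, yaw] about the fixed x, y, z axes, in that order (R = Rz(yaw) Ry(pitch) Rx(roll)).
In Python, from workcell import telemetry, viewer, job_done, env gives the robot as it stands. The module is installed in compiled form; this text tells all that it offers.
- The arm moves only by the shell command python3 -m jog 'ROWS' [FORCE]. ROWS is JSON, a list of rows, each a list of 3 entries, a list of its own where there are three numbers: the shift along the tool's x, y, z in cm, then the turn about the tool's z in degrees, then the opening, from 0 (shut) to 1 (fully open). A call has 1 to 10 rows; each row shifts and turns the pose as measured when the row begins, along the tool's axes as they then stand; what a row does not reach is not made up. A row lasts 1/8 s, in which the tool goes at most 62.5 mm and 10.7 degrees, less where a joint would pass 70% of its speed; a pose out of reach is approached as far as the arm can. A call is refused whole if a number of a shift passes 6.25 or a number of a turn 10.7, either way. A call with a gripper value outside its range is refused whole. The fingers move at their own pace and stop on an object; FORCE is the grip in N (left out, the last holds). Time passes only in rows, so rows that do not move let the fingers close. It gives the time, the measured TCP pose, the force and the opening at its end, in the units of the state.
- telemetry.state(): the state, without advancing time (a new reading comes with each control period).
- viewer.grab_frame(name): name is "scene" or "top" or "wrist"; returns a dict with "color" (420x560x3 uint8, red, green, blue), "K" (3x3 intrinsics, pixels), "rvec" (rotation vector, rad) and "tvec" (3), from world to camera coordinates, as OpenCV has them. Camera axes: x right, y down, z forward; pixel columns grow to the right and rows downward; lengths in mm; the calibration is good to about 2 mm. A picture is of the moment at which its call begins. There is no depth.
- job_done(): hands the job in, once; it reports no verdict.
The state is a dict: "time_s": time; "qpos": joint angles; "qvel": joint speeds; "effort": joint torques, N m; "ee_pos": TCP position; "ee_rot": TCP orientation; "force": force on the tool from outside, world axes, zero at the start; "torque": the same for the moment, N m; "gripper_width": finger opening in mm.
Only numpy, scipy, OpenCV 4.12 (cv2) and the standard library are available. Lean on these libraries where they do the work, as an engineer would, in place of code of your own. Each camera call takes 0.05 s, during which the arm holds its last target. There are 200 camera calls.

## Task

Get the leaf moisture meter ready: draw the orange protective cap straight off the leaning probe without wrenching the probe, and stand it mouth down and upright in the round brass cap holder, lowering it in rather than dropping it. Then slide the meter's black slider until it stands level with the green marker and let go. The lamp bar hangs close above the probe, so come at the cap tilted along the probe and do not bump the stand or the lamp; leave the jar, the dial gauge and the blade where they are.

Things in the scene. Friction and masses are not known exactly. Their poses are not given: they have to be found in the camera images.
- cap: Orange plastic cap, a round cup 34 mm outside diameter and 58 mm long, 3.5 mm wall, 50 mm deep inside, 35 g. Sits loosely over the probe (2.5 mm play all round). Origin: centre of its open mouth; its z axis runs from the mouth to the closed end. On the probe z leans 28 degrees from vertical.
- cap_top (a point): Centre of the outer face of the cap's closed end, 58 mm from the mouth along the cap's z.
- cradle: Fixed grey stand, base 130 x 130 x 20 mm, holding a steel probe of 22 mm diameter that leans 28 degrees from vertical towards the stand's own -x. Origin: on the table; the base is centred 35 mm from it along +x. Two 10 mm rods at x = 92 mm, y = +-57 mm rise to z = 283 mm and carry the lamp bar.
- lamp_bar (a point): Middle of the white lamp bar, at (20, 0, 278) mm in the stand's frame; 24 mm thick, 200 mm long along the stand's y. It hangs close above the cap and blocks an approach from straight above; the way along the probe's axis is free.
- probe_tip (a point): Centre of the probe's upper end, at (-13, 0, 174) mm in the stand's frame; the closed end of the cap rests on it. The probe axis points up along (-0.469, 0, 0.883) in the stand's frame. The cap covers the last 50 mm; below it is a brass collar of 28 mm diameter.
- holder: Fixed cap holder: wooden block 85 x 85 x 15 mm with an open round brass cup on it, 54 mm outside, 44 mm inside diameter, rim at 35 mm over the table, 14 mm deep. Origin: on the table under the cup's centre; z up.
- holder_floor (a point): Centre of the cup's inner floor, 21 mm over the table; the cap's mouth rests here.
- meter: Fixed grey meter housing, 130 x 190 x 22 mm, with a black display block 40 mm high along its +x side (x from 20 to 65 mm, y from -75 to 75 mm). Origin: centre of its underside on the table. The slider track runs along its y at x = -25 mm (track 40 mm wide, top 36 mm over the table).
- slide (a joint): Slider position in m, 0 to 0.12, growing along the meter's +y; 0 is 60 mm to the -y side of the meter's centre. It moves with about 1.5 N and stays where it is left.
- slide_top (a point): Centre of the top of the black slider grip, 76.5 mm over the table. The grip is 28 mm along the meter's x, 20 mm along its y and 40 mm tall.
- marker: Bright green marker clip 14 x 8 x 18 mm standing on the meter beside the track, on the display side. Its y (same axes as the meter) is where the middle of the slider grip must stand. Origin: centre of its underside.
- jar: Loose amber glass jar with steel lid, 66 mm diameter, 75 mm tall. Leave alone. Origin: centre of its underside.
- gauge: Loose black dial gauge, 45 x 85 x 87 mm, white dials on both faces. Leave alone. Origin: centre of its underside.
- blade: Loose rolling blade, steel 55 x 130 x 4 mm with a dark wooden back 12 mm high, lying on a fixed wooden board of 130 x 200 x 18 mm. Leave alone. Origin: centre of its underside.
Not all that is in view belongs to the job. Several things look just like the holder: the one meant starts farthest from the robot's base.

How it is judged (in metres and radians):
On the way, in this order (a step that is already met when the one before it is completed fails the run):
1. the cap is held in the fingers, fully off the probe (distance between cap_top and probe_tip above 0.08 m and contact force between the fingers and cap above 0.5 N), for 0.1 s.
2. the cap stands mouth down in the holder, released (horizontal distance between cap and holder_floor below 0.01 m and z of cap in the frame of holder between 0.016 and 0.025 m and angle between cap's own z axis and vertical below 0.12 rad and contact force between the fingers and cap below 0.1 N and linear speed of cap below 0.03 m/s), for 0.2 s.
3. the slider stands level with the green marker (y of slide_top in the frame of marker between -0.006 and 0.006 m), for 0.2 s.
At the end, for the whole second after the job is handed in: The cap stands mouth down in the brass holder (within 10 mm of its centre, mouth within 5 mm of the floor, upright within 0.12 rad), released and at rest, and the slider grip's middle is within 6 mm of the green marker along the track, at rest (all of step 2 and all of step 3 and velocity of joint slide between -0.01 and 0.01 m/s); the robot touches nothing.
It fails at once if the probe or its stand is wrenched (over 40 N between cap and stand) (contact force between cap and cradle above 40 N).
It fails at once if the robot bumps the stand or its lamp bar (over 15 N) (contact force between the arm and cradle above 15 N).
It fails at once if the cap is dropped (falls freely by more than about 30 mm) (contact force between the fingers and cap below 0.1 N and linear speed of cap above 0.8 m/s).
It fails at once if the jar, the gauge or the blade is disturbed (moved over 20 mm) (distance of any of jar, gauge, blade from where it was at the start of the episode above 0.02 m).
It also fails if it takes over 64 s, if anything falls off the work surface, if the arm or the gripper's body presses on something with over 40 N, if the wrist force passes 120 N, or if a joint passes its speed limit or range.

## Working session

There is one attempt and no reset: what is moved stays moved. The work goes in short steps, Python scripts to look and compute and a shell command to move; the robot and the scene stay as the last step left them, time stands still between calls to the robot, and variables do not carry over. Pictures are saved under pics/ and viewed, about 8 in all and at most 12, crops included, and the job is handed in when it is done.

```bash
mkdir -p pics
cat > h.py <<'E'
import numpy as np, cv2, json
from workcell import telemetry, viewer, job_done, env
def grab(n,tag):
    f=viewer.grab_frame(n); cv2.imwrite(f'pics/{tag}.png',f['color'][:,:,::-1])
    np.savez(f'pics/{tag}.npz',**{k:np.array(f[k]) for k in('color','K','rvec','tvec')}); return f
def load(tag): return dict(np.load(f'pics/{tag}.npz'))
def cam(f):
    R=cv2.Rodrigues(np.array(f['rvec'],float))[0]; t=np.array(f['tvec'],float).ravel(); return R,t,-R.T@t
def ray(f,uv):
    R,t,c=cam(f); d=R.T@np.linalg.inv(f['K'])@np.array([uv[0],uv[1],1.]); return c,d/np.linalg.norm(d)
def plane(f,uv,z):
    c,d=ray(f,uv); return c+d*(z-c[2])/d[2]
def tri(obs):
    A=np.zeros((3,3));b=np.zeros(3);L=[ray(*o) for o in obs]
    for c,d in L: P=np.eye(3)-np.outer(d,d);A+=P;b+=P@c
    x=np.linalg.solve(A,b); return x,[np.linalg.norm(np.cross(x-c,d)) for c,d in L]
def proj(f,p):
    return cv2.projectPoints(np.array(p,float).reshape(-1,3),np.array(f['rvec'],float),np.array(f['tvec'],float),np.array(f['K'],float),None)[0].reshape(-1,2)
E
python3 - <<'E'
from h import *
print(telemetry.state(), env.tips_ahead)
a=[]
for n in('scene','top'):
    f=grab(n,n+'0'); print(n,cam(f)[2],f['K'][0]); 
f=grab('wrist','wrist0')
E
python3 -m jog --help
```

```text
{'time_s': 0.0, 'qpos': array([ 6.21626343e+01,  1.83518485e+01,  8.97077979e+01, -1.23272504e-03,
        7.20441261e+01, -1.14649531e+00]), 'qvel': array([-0.03390506,  0.02597396,  0.03649393,  0.01987627,  0.05311853,
        0.03711109]), 'effort': array([-1.22518661e-03, -4.12462234e+01, -2.31977892e+01,  7.24491267e-02,
        4.58446483e-02, -1.56133683e-04]), 'ee_pos': array([258.06016028, 513.29520794, 232.10874996]), 'ee_rot': array([-1.79896225e+02, -9.04601457e-04,  1.53309510e+02]), 'force': array([-0.38155172, -0.354143  ,  1.49943744]), 'torque': array([-0.00213369, -0.02952884,  0.03447666]), 'gripper_width': 91.13127155123256} 19.0
scene [1635.22544714 -121.25162358  925.15949282] [500.8267311   0.        277.1750676]
top [ 286.16941552  -30.64827028 1196.19586677] [388.18563891   0.         273.27802544]invalid input: not JSON, or not a number
```

View pics/scene0.png

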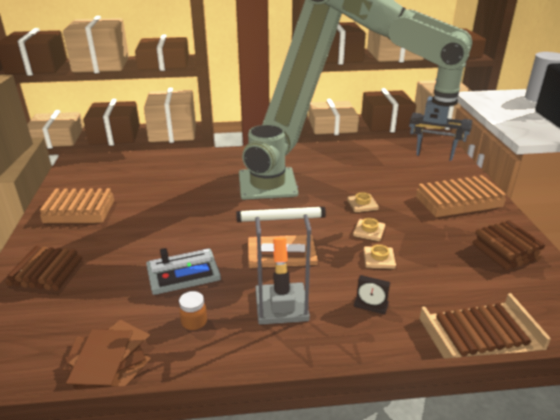

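View pics/top0.png

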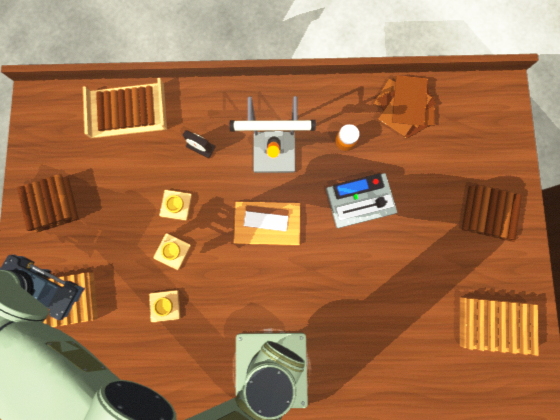

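The top view shows three holder look-alikes at (175,204), (172,251) and (164,306). The robot base is at (270,370), so (175,204) is farthest. The cap is at (273,148), leaning towards the robot, the meter at (361,200), the marker at (355,197) and the slider at (381,202).

The stated rows only turn about the tool's z, so I'll check what the command says about its row shape with a zero move.

```bash
python3 -m jog '[[[0,0,0],[0,0,0],1]]'; python3 -m jog '[[[0,0,0],0,1]]'
python3 - <<'E'
from h import *
f=load('top0'); s=load('scene0')
for n,uv,z in [('holder',(175,204),35),('h2',(172,251),35),('h3',(164,306),35),('slider',(381,202),76),('marker',(355,197),40),('jar',(348,135),75),('bar',(272,126),278)]:
    p=plane(f,uv,z); print(n,p.round(),np.hypot(*p[:2]).round(), proj(s,p).round())
def mask(f,lo,hi): return cv2.inRange(cv2.cvtColor(f['color'],cv2.COLOR_RGB2HSV),lo,hi)
for n,f_ in(('top',f),('scene',s)):
    for nm,lo,hi in(('cap',(5,200,200),(19,255,255)),('green',(45,150,80),(75,255,255))):
        k,l,st,c=cv2.connectedComponentsWithStats(mask(f_,lo,hi))
        print(n,nm,[(st[i].tolist(),c[i].round(1).tolist()) for i in range(1,k) if st[i][4]>8][:12])
im=[]
for f_,(x,y,w,h) in((f,(225,95,110,85)),(s,(220,195,110,135)),(f,(320,165,90,70)),(s,(140,235,90,65)),(f,(140,180,70,140))):
    c=cv2.resize(f_['color'][y:y+h,x:x+w],None,fx=280/h,fy=280/h,interpolation=cv2.INTER_CUBIC); print(c.shape,280/h); im.append(c)
r1=np.hstack(im[:2]+im[4:]); r2=np.hstack(im[2:4]); W=max(r1.shape[1],r2.shape[1])
g=np.zeros((560,W,3),np.uint8); g[:280,:r1.shape[1]]=r1; g[280:,:r2.shape[1]]=r2
cv2.imwrite('pics/crop1.png',g[:,:800,::-1])
E
```

```text
time_s: 0.28
ee_pos: [258.0, 513.3, 232.0]
ee_rot: [-179.9, -0.0, 153.3]
force: [0.2, -0.5, -0.0]
gripper_width: 91.1
holder [489. 284.  35.] 566.0 [[377. 249.]]
h2 [347. 290.  35.] 452.0 [[367. 222.]]
h3 [187. 309.  35.] 361.0 [[361. 196.]]
slider [ 478. -330.   76.] 581.0 [[164. 249.]]
marker [ 501. -262.   40.] 566.0 [[189. 262.]]
jar [ 684. -243.   75.] 726.0 [[192. 297.]]
bar [639. -18. 278.] 639.0 [[280. 213.]]
top cap [([385, 80, 6, 8, 25], [388.0, 83.5]), ([380, 114, 31, 19, 132], [393.5, 123.3]), ([337, 137, 14, 10, 38], [342.5, 143.3]), ([268, 142, 11, 7, 36], [273.3, 144.4])]
top green [([354, 194, 4, 6, 18], [355.4, 196.2])]
scene cap []
scene green []
(280, 362, 3) 3.2941176470588234
(280, 228, 3) 2.074074074074074
(280, 360, 3) 4.0
(280, 388, 3) 4.3076923076923075
(280, 140, 3) 2.0schema error: expected a number
```

View pics/crop1.png

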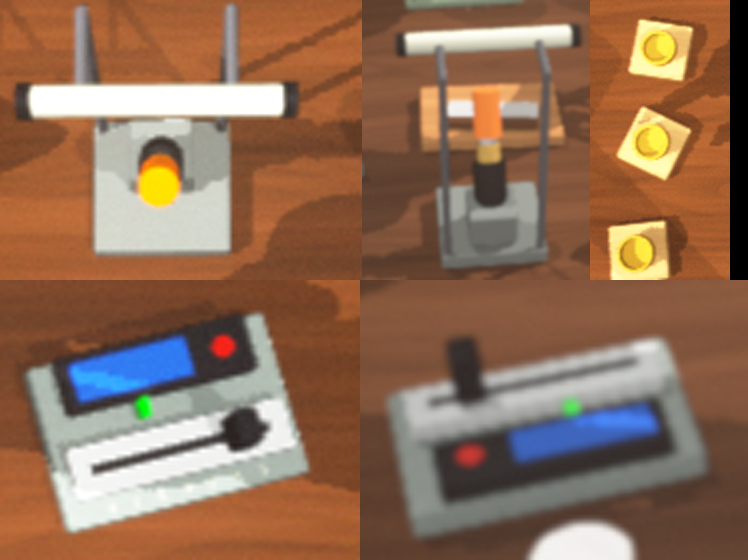

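The turn entry takes one number only, so tilt can't be commanded directly. But an out-of-reach pose is "approached as far as the arm can", and each row keeps the measured pose. Reaching past full stretch should therefore tilt the tool forward, and the tilt should persist. First I'll rise, square the jaws and swing over.

```bash
python3 -m jog '[[[0,0,-6],-9,1],[[0,0,-6],-9,1],[[0,0,-6],-8.7,1],[[0,0,-2],0,1],[[-3,-5.4,0],0,1],[[-3,-5.4,0],0,1],[[-3,-5.4,0],0,1],[[-3,-5.4,0],0,1],[[-3,-5.4,0],0,1],[[-3,-5.4,0],0,1]]'
python3 -m jog '[[[-1,-6,0],0,1],[[-1,-6,0],0,1],[[-1,-6,0],0,1],[[0,0,0],0,1]]'; python3 -c "from h import *;print(telemetry.state()['qpos'].round(1))"
```

```text
time_s: 1.52
ee_pos: [445.7, 190.0, 436.3]
ee_rot: [-179.7, -0.1, -178.5]
force: [0.4, 0.1, 0.5]
gripper_width: 91.4
time_s: 2.02
ee_pos: [481.8, 2.3, 436.0]
ee_rot: [-179.6, -0.2, -178.9]
force: [-0.3, 0.8, 0.3]
gripper_width: 91.4
[ -0.8   6.4  76.9  -0.4  96.9 -91.9]
```

```bash
python3 -m jog '[[[-6,-0.3,0],0.3,1],[[-6,-0.3,0],0.3,1],[[-6,-0.3,0],0.3,1],[[-6,0,0],0,1],[[-6,0,0],0,1],[[-6,0,0],0,1]]'
for i in 1 2 3; do python3 -c "from h import *;print(telemetry.state()['qpos'].round(1))"; python3 -m jog '[[[-6,0,0],0,1],[[-6,0,0],0,1]]'; done
```

```text
time_s: 2.78
ee_pos: [808.8, 3.2, 421.5]
ee_rot: [-179.8, 1.2, -179.6]
force: [39.4, -0.6, 24.7]
gripper_width: 91.0
[ -0.5  46.8  12.2  -0.2 119.7 -91. ]
time_s: 3.02
ee_pos: [862.2, 8.2, 368.3]
ee_rot: [-179.9, 4.1, -179.3]
force: [0.1, 0.2, 0.6]
gripper_width: 91.0
[-2.00e-01  5.05e+01  1.23e+01 -1.00e-01  1.13e+02 -9.09e+01]
time_s: 3.28
ee_pos: [908.7, 13.5, 329.4]
ee_rot: [-180.0, 8.0, -179.1]
force: [0.4, -0.3, -0.0]
gripper_width: 91.0
[ 1.000e-01  5.330e+01  1.240e+01  1.000e-01  1.064e+02 -9.070e+01]
time_s: 3.52
ee_pos: [949.5, 19.0, 301.6]
ee_rot: [179.9, 12.2, -178.9]
force: [-0.1, 0.7, 0.4]
gripper_width: 91.4
```

```bash
python3 -m jog '[[[-6,-0.5,0],0,1],[[-6,-0.5,0],0,1],[[-6,-0.5,0],0,1],[[-6,-0.5,0],0,1]]'; python3 -m jog '[[[-6,-0.5,0],0,1],[[-6,-0.5,0],0,1],[[-6,-0.5,0],0,1]]';python3 -c "from h import *;print(telemetry.state()['qpos'].round(1))"
```

```text
time_s: 4.03
ee_pos: [1016.9, 12.6, 277.5]
ee_rot: [179.8, 21.3, -178.6]
force: [0.2, -0.3, -0.5]
gripper_width: 91.1
time_s: 4.4
ee_pos: [1055.7, 9.2, 285.6]
ee_rot: [179.7, 28.3, -178.3]
force: [0.4, -0.4, -0.7]
gripper_width: 91.0
[ -0.5  58.4  12.4   1.3  81.  -92.1]
```

```bash
python3 -m jog '[[[0,0,-5],0,1],[[0,0,-5],0,1],[[0,0,-5],0,1],[[0,0,-5],0,1],[[0,0,0],0,1]]'
python3 - <<'E'
from h import *
t=load('top0'); s=load('scene0')
T=lambda x,y:(225+(x+.5)/3.294-.5,95+(y+.5)/3.294-.5); S=lambda x,y:(220+(x-362+.5)/2.074-.5,195+(y+.5)/2.074-.5)
L=tri([(t,T(15,101)),(s,S(580,36))]); R=tri([(t,T(298,99)),(s,S(397,45))]); print(L,R)
d=L[0]-R[0]; print('len',np.linalg.norm(d),'stand yaw',np.degrees(np.arctan2(-d[0],d[1])))
print('captop',tri([(t,T(158,187)),(s,S(487,92))]))
for z in(0,20): print('base edges',[plane(t,T(*p),z).round(1) for p in((94,253),(231,253))])
E
```

```text
time_s: 5.03
ee_pos: [952.8, 16.9, 454.0]
ee_rot: [179.4, 27.8, -178.0]
force: [0.4, -0.0, -0.1]
gripper_width: 91.3
(array([643.87131792,  89.05769573, 276.12627306]), [np.float64(0.5346657826961079), np.float64(0.5346657826960918)]) (array([ 640.79042889, -122.95877759,  276.99985962]), [np.float64(1.9352878395534587), np.float64(1.9352878395534718)])
len 212.0406564635685 stand yaw -0.8325273619968501
captop (array([605.49732845, -15.90087052, 177.18107337]), [np.float64(1.4234956509027026), np.float64(1.4234956509027121)])
base edges [array([596.2,  47.5,   0. ]), array([593.8, -84.3,   0. ])]
base edges [array([591. ,  46.2,  20. ]), array([588.7, -83.4,  20. ])]
```

```bash
python3 -m jog '[[[4.5,-0.4,-2.4],0.3,1],[[4.5,-0.4,-2.4],0.3,1],[[4.5,-0.4,-2.4],0.3,1],[[4.5,-0.4,-2.4],0.3,1],[[4.5,-0.4,-2.4],0.3,1],[[4.5,-0.4,-2.4],0.3,1],[[4.5,-0.4,-2.4],0.3,1],[[4.5,-0.4,-2.4],0.3,1],[[4.5,-0.4,-2.4],0.3,1],[[0,0,0],0,1]]'
cat >> h.py <<'E'
from scipy.spatial.transform import Rotation as Ro
def tool():
    s=telemetry.state(); return s['ee_pos'],Ro.from_euler('xyz',s['ee_rot'],degrees=True).as_matrix(),s
def to(p):
    e,R,s=tool(); d=R.T@(np.array(p,float)-e)/10; print('tcp',e.round(1),'rot',s['ee_rot'].round(1),'z',R[:,2].round(3),'-> shift cm',d.round(2),'|',np.linalg.norm(d).round(1)); return d
E
python3 - <<'E'
from h import *
f=grab('wrist','wrist1'); print(cam(f)[2], cam(f)[0][2]); 
to([533,-17,313]); print(tool()[2]['qpos'].round(1)); print(proj(f,[[603.5,-17,181],[640,-18,278]]))
E
```

```text
time_s: 6.28
ee_pos: [503.8, -18.8, 435.8]
ee_rot: [177.6, 26.1, 179.5]
force: [0.6, -0.3, 0.8]
gripper_width: 91.2
[363.5608883  -24.41644603 536.67601362] [ 0.67788557  0.0341673  -0.73437303]
tcp [505.4 -18.8 435.3] rot [177.6  26.1 179.5] z [ 0.44   0.039 -0.897] -> shift cm [ 2.91 -0.31 12.2 ] | 12.5
[ -6.6  -4.9  92.9   5.6  66.3 -97.8]
[[279.16264001 153.02575891]
 [280.48091582 228.3447346 ]]
```

View pics/wrist1.png

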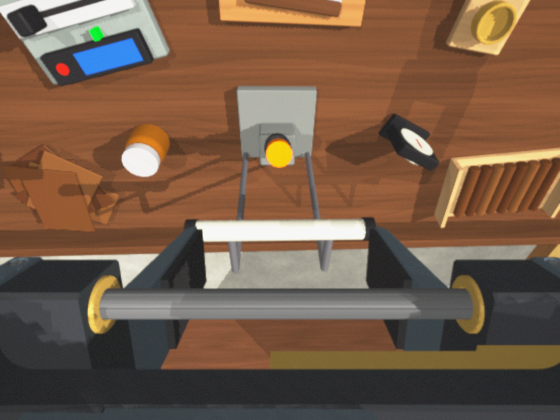

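Wrist view: cap top at (279,153) and bar centre at (280,230), both matching the projections from my measured stand pose (origin ≈ (620,-18), yaw ≈ -1°). I'll descend along the axis to a hover and measure again.

```bash
python3 -m jog '[[[1,-0.1,4],0,1],[[1,-0.1,4],0,1],[[0.9,-0.1,4.2],0,1],[[0,0,0],0,1]]'
python3 - <<'E'
from h import *
f=grab('wrist','wrist2'); g=load('wrist1'); t=load('top0')
def cap(f,box=None):
    h=cv2.cvtColor(f['color'],cv2.COLOR_RGB2HSV); m=cv2.inRange(h,(18,200,225),(32,255,255))
    k,l,st,c=cv2.connectedComponentsWithStats(m); e=proj(f,[603.5,-17,181])[0]
    i=min((i for i in range(1,k) if st[i][4]>30),key=lambda i:np.linalg.norm(c[i]-e)); print(e,st[i],c[i]); return st[i][:2]+(st[i][2:4]-1)/2
a,b=cap(g),cap(f); c=cap(t)
print(tri([(g,a),(f,b)]),tri([(g,a),(f,b),(t,c)]))
to([603.5,-17,181])
E
cp pics/wrist2.png pics/w2.png
```

```text
time_s: 6.82
ee_pos: [539.9, -14.5, 307.4]
ee_rot: [177.5, 26.0, 179.6]
force: [0.7, 0.7, 0.3]
gripper_width: 91.2
[279.16264001 153.02575891] [266 141  25  26 511] [278.58317025 153.42074364]
[277.1795293  199.50079697] [259 184  36  35 967] [276.5294726  200.86039297]
[272.48482348 151.66453379] [268 145  11  12 110] [272.8 150.7]
(array([600.88507019, -18.13584167, 185.9135101 ]), [np.float64(0.4329451939758956), np.float64(0.43294519397589165)]) (array([607.47512453, -18.1416555 , 177.72532531]), [np.float64(0.9251749401509111), np.float64(0.8163856577296255), np.float64(0.39271938487291175)])
tcp [541.1 -14.7 310.3] rot [177.5  26.4 179.6] z [ 0.444  0.041 -0.895] -> shift cm [ 0.15 -0.82 14.33] | 14.4
```

View pics/wrist2.png

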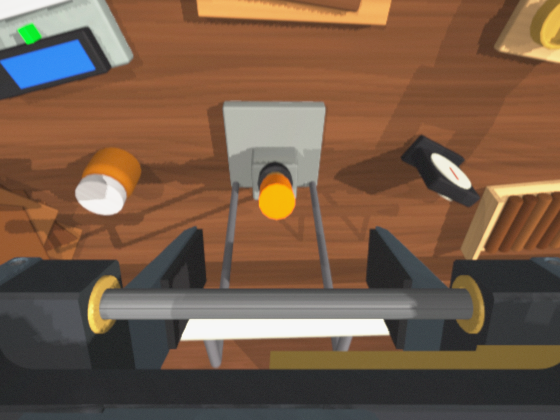

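Cap top triangulates to about (603.5,-18,181), which matches the stand geometry. I'll go in along the axis to 22 mm below the top.

```bash
python3 -m jog '[[[0.1,-0.4,3],0,1],[[0,-0.4,3],0,1],[[0,0,0],0,1]]'; python3 -c "
from h import *; to([614,-18,161.5])"
```

```text
time_s: 7.25
ee_pos: [573.4, -20.0, 262.3]
ee_rot: [177.5, 27.1, 179.7]
force: [-0.1, -0.1, 0.7]
gripper_width: 91.3
tcp [573.4 -20.  262.3] rot [177.5  27.1 179.7] z [ 0.455  0.041 -0.89 ] -> shift cm [ 0.98 -0.25 10.82] | 10.9
```

```bash
python3 -m jog '[[[0.3,-0.1,3],0,1],[[0.3,-0.1,3],0,1],[[0.3,-0.1,3],0,1],[[0,0,0],0,1]]'; python3 -c "
from h import *; to([614,-18,161.5]); grab('wrist','wrist3')"
```

```text
time_s: 7.75
ee_pos: [614.5, -19.0, 189.3]
ee_rot: [177.6, 28.2, 179.7]
force: [-0.1, -0.1, -0.6]
gripper_width: 91.4
tcp [614.5 -19.  189.3] rot [177.6  28.2 179.7] z [ 0.473  0.04  -0.88 ] -> shift cm [ 1.36 -0.    2.43] | 2.8
```

View pics/wrist3.png

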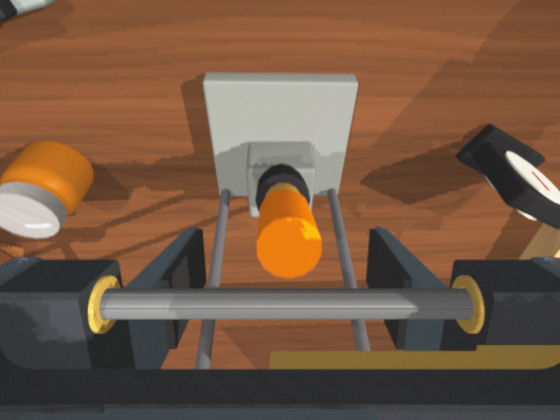

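```bash
python3 -m jog '[[[1.4,0,0],0,1],[[0,0,1.2],0,1],[[0,0,1.2],0,1],[[0,0,0],0,1]]'; python3 -c "
from h import *; to([614,-18,161.5])"
```

```text
time_s: 8.3
ee_pos: [615.7, -18.2, 167.3]
ee_rot: [177.6, 28.9, 179.8]
force: [-0.4, 0.2, 0.1]
gripper_width: 91.0
tcp [615.7 -18.2 167.3] rot [177.6  28.9 179.8] z [ 0.483  0.039 -0.875] -> shift cm [ 0.43 -0.    0.43] | 0.6
```

```bash
python3 -m jog '[[[0.4,0,0.3],0,1],[[0,0,0],0,0.3],[[0,0,0],0,0.3],[[0,0,0],0,0.3],[[0,0,0],0,0.3],[[0,0,0],0,0.3],[[0,0,0],0,0.3]]' 8; python3 -c "
from h import *; to([614,-18,161.5])"
```

```text
time_s: 9.18
ee_pos: [613.9, -18.0, 162.9]
ee_rot: [177.6, 29.0, 179.8]
force: [-1.6, 1.4, 2.3]
gripper_width: 34.6
tcp [613.9 -18.  162.9] rot [177.6  29.  179.8] z [ 0.484  0.039 -0.874] -> shift cm [ 0.06 -0.    0.12] | 0.1
```

```bash
python3 -m jog '[[[0,0,0],0,0.2],[[0,0,0],0,0.2],[[0,0.05,-1],0,0.2],[[0,0.05,-1],0,0.2],[[0,0.1,-1.5],0,0.2]]' 15; python3 -m jog '[[[0,0.1,-1.5],0,0.2],[[0,0.1,-2],0,0.2],[[0,0.1,-2],0,0.2],[[0,0.1,-2],0,0.2],[[0,0,0],0,0.2]]'
```

```text
time_s: 9.8
ee_pos: [595.6, -17.4, 194.3]
ee_rot: [177.6, 28.8, 179.8]
force: [0.3, 0.4, 0.2]
gripper_width: 33.2
time_s: 10.42
ee_pos: [556.6, -16.4, 268.4]
ee_rot: [177.7, 29.3, 179.8]
force: [0.3, -0.1, -0.7]
gripper_width: 33.1
```

Off by about 120 mm with the grip kept. To remove the tilt I'll drive against the inner reach limit, which should tilt the tool back the other way.

```bash
python3 -m jog '[[[3.5,0,-3.5],0,0.2],[[4.5,0,-2.5],0,0.2],[[4.5,0,-2.5],0,0.2],[[4.5,0,-2.5],0,0.2],[[4.5,0,-2.5],0,0.2]]'; python3 -c "
from h import *; print(telemetry.state()['qpos'].round(1))";  python3 -m jog '[[[4.5,0,-2.5],0,0.2],[[4.5,0,-2.5],0,0.2]]'; python3 -c "
from h import *; print(telemetry.state()['qpos'].round(1))"
```

```text
time_s: 11.05
ee_pos: [298.2, -20.2, 279.1]
ee_rot: [177.7, 29.1, 180.0]
force: [-0.9, -1.9, 0.6]
gripper_width: 32.8
[ -17.2  -25.3  128.5   13.6   50.2 -114.1]
time_s: 11.3
ee_pos: [212.1, -24.2, 277.0]
ee_rot: [177.9, 28.4, -179.9]
force: [-1.0, -2.0, -0.8]
gripper_width: 33.6
[ -39.7  -35.3  131.2   21.6   64.5 -136.3]
```

```bash
python3 -m jog '[[[-4.5,0,2.5],0,0.2],[[-4.5,0,2.5],0,0.2],[[-4.5,0,2.5],0,0.2],[[0,0,0],0,0.2]]'
python3 - <<'E'
from h import *
D=np.array([(18.35,89.7,72.04,574.5,232.1),(6.4,76.9,96.9,481.8,436),(46.8,12.2,119.7,808.8,421.5),(50.5,12.3,113,862.2,368.3),(53.3,12.4,106.4,908.7,329.4),(58.4,12.4,81,1055.7,285.6)])
a=np.radians(np.cumsum(D[:,:3],1)); n=len(D)
A=np.zeros((2*n,5)); A[:n,0]=1;A[n:,1]=1;A[:n,2:]=np.sin(a);A[n:,2:]=np.cos(a); b=np.r_[D[:,3],D[:,4]]
x,res,rk,sv=np.linalg.lstsq(A,b,rcond=None); print(x.round(1),rk,sv.round(2),(A@x-b).round(1))
for t in (29,15,0):
  for q2 in(-48,-35,-20,0,20,40):
    q=np.radians([q2,q2+149.7,180-t]); print(t,q2,'q5',round(180-t-q2-149.7),(x[0]+x[2:]@np.sin(q)).round(),(x[1]+x[2:]@np.cos(q)).round())
print(telemetry.state()['qpos'].round(1))
E
```

```text
time_s: 11.8
ee_pos: [352.3, -54.8, 276.9]
ee_rot: [178.5, 28.7, 175.2]
force: [0.2, 0.9, -0.6]
gripper_width: 33.1
[-12.  100.2 608.6 426.3 314.3] 5 [4.24 3.32 0.92 0.41 0.2 ] [ 9.9 -3.7 -4.6 -2.4 -1.   1.8 -0.7  4.4  0.6  0.4 -1.4 -3.3]
29 -48 q5 49 106.0 146.0
29 -35 q5 36 179.0 146.0
29 -20 q5 21 260.0 125.0
29 0 q5 1 355.0 66.0
29 20 q5 -19 425.0 -22.0
29 40 q5 -39 460.0 -129.0
15 -48 q5 63 35.0 117.0
15 -35 q5 50 108.0 117.0
15 -20 q5 35 189.0 96.0
15 0 q5 15 284.0 37.0
15 20 q5 -5 354.0 -51.0
15 40 q5 -25 389.0 -157.0
0 -48 q5 78 -47.0 107.0
0 -35 q5 65 26.0 106.0
0 -20 q5 50 108.0 85.0
0 0 q5 30 203.0 26.0
0 20 q5 10 272.0 -62.0
0 40 q5 -10 307.0 -168.0
[ -17.4  -18.2  125.5   10.6   45.4 -108.7]
```

Run:
```python
from h import *
e,R,s=tool(); h=np.degrees(np.arctan2(R[1,2],R[0,2])); print(e.round(1),R.round(3),'tilt',np.degrees(np.arccos(-R[2,2])).round(1),'heading',h.round(1))
to([330,330*np.tan(np.radians(h)),150])
```

```text
[352.3 -54.8 276.9] [[-0.874  0.07   0.481]
 [ 0.073  0.997 -0.013]
 [-0.48   0.024 -0.877]] tilt 28.7 heading -1.6
tcp [352.3 -54.8 276.9] rot [178.5  28.7 175.2] z [ 0.481 -0.013 -0.877] -> shift cm [8.38 4.12 9.99] | 13.7
```

```bash
python3 -m jog '[[[2.8,1.5,3.3],0,0.2],[[2.8,1.4,3.3],0,0.2],[[2.8,1.3,3.4],0,0.2],[[0,0,0],0,0.2]]'
python3 - <<'E'
from h import *
to([280,-8,120]); print(telemetry.state()['qpos'].round(1))
E
```

```text
time_s: 12.3
ee_pos: [326.2, -7.3, 146.0]
ee_rot: [178.5, 28.6, 175.3]
force: [0.2, 0.0, 0.3]
gripper_width: 33.1
tcp [326.2  -7.3 146. ] rot [178.5  28.6 175.3] z [ 0.479 -0.014 -0.878] -> shift cm [ 5.29 -0.45  0.07] | 5.3
[ -4.7 -11.8 143.4   4.4  19.9 -94.2]
```

```bash
python3 -m jog '[[[3.5,-0.3,-1.5],0,0.2],[[3.5,-0.3,-1.5],0,0.2]]'; python3 -m jog '[[[3.5,-0.3,-1.5],0,0.2]]';  python3 - <<'E'
from h import *
to([200,-5,100]); print(telemetry.state()['qpos'].round(1))
E
```

```text
time_s: 12.55
ee_pos: [253.1, -8.2, 142.3]
ee_rot: [178.6, 29.0, 175.5]
force: [-0.4, 0.1, -0.1]
gripper_width: 33.4
time_s: 12.68
ee_pos: [216.4, -8.5, 146.3]
ee_rot: [178.6, 28.9, 175.7]
force: [0.6, -0.7, 1.1]
gripper_width: 33.5
tcp [216.4  -8.5 146.3] rot [178.6  28.9 175.7] z [ 0.483 -0.013 -0.875] -> shift cm [3.69 0.15 3.25] | 4.9
[ -14.4  -28.4  149.6   12.    31.  -109.2]
```

```bash
python3 -m jog '[[[-2.1,0,3.8],0,0.2],[[-2.1,0,3.8],0,0.2],[[0,0,0],0,0.2]]'; python3 -m jog '[[[4,0,-1.5],0,0.2],[[4,0,-1.5],0,0.2]]';  python3 - <<'E'
from h import *
to([200,-5,100]); print(telemetry.state()['qpos'].round(1))
E
```

```text
time_s: 13.05
ee_pos: [303.8, -17.2, 128.9]
ee_rot: [179.0, 31.5, 175.3]
force: [-0.6, 0.5, 0.3]
gripper_width: 33.5
time_s: 13.3
ee_pos: [231.2, -11.8, 147.7]
ee_rot: [179.1, 30.2, 175.4]
force: [1.0, 0.3, 0.4]
gripper_width: 33.4
tcp [231.2 -11.8 147.7] rot [179.1  30.2 175.4] z [ 0.502 -0.024 -0.864] -> shift cm [5.13 0.39 2.54] | 5.7
[ -12.4  -26.6  149.6   10.5   27.6 -106.1]
```

```bash
python3 -m jog '[[[3,0.2,2.7],0,0.2],[[3,0.2,2.7],0,0.2]]'
python3 - <<'E'
from h import *
to([200,-5,100]); print(telemetry.state()['qpos'].round(1))
E
```

```text
time_s: 13.55
ee_pos: [222.8, -5.8, 142.3]
ee_rot: [179.3, 28.3, 175.2]
force: [-0.2, 0.0, 1.2]
gripper_width: 33.2
tcp [222.8  -5.8 142.3] rot [179.3  28.3 175.2] z [ 0.474 -0.028 -0.88 ] -> shift cm [ 4.01 -0.14  2.64] | 4.8
[ -6.7 -26.4 149.6   3.4  28.6 -94.7]
```

```bash
python3 -m jog '[[[3.6,0,4.6],0,0.2],[[3.6,0,4.6],0,0.2],[[3.6,0,4.6],0,0.2]]'
python3 - <<'E'
from h import *
to([200,-5,100]); print(telemetry.state()['qpos'].round(1))
E
python3 -m jog '[[[4.2,0,4],0,0.2],[[4.2,0,4],0,0.2],[[4.2,0,4],0,0.2]]'
python3 - <<'E'
from h import *
to([200,-5,100]); print(telemetry.state()['qpos'].round(1))
E
```

```text
time_s: 13.92
ee_pos: [242.1, 1.8, 115.3]
ee_rot: [179.9, 23.5, 175.2]
force: [-1.0, 0.1, 0.2]
gripper_width: 33.3
tcp [242.1   1.8 115.3] rot [179.9  23.5 175.2] z [ 0.397 -0.032 -0.917] -> shift cm [ 4.4  -1.03 -0.25] | 4.5
[  0.2 -17.1 149.6  -4.6  24.2 -81.2]
time_s: 14.3
ee_pos: [239.4, 19.2, 91.4]
ee_rot: [-179.1, 18.3, 174.9]
force: [-0.7, -1.0, 0.4]
gripper_width: 33.2
tcp [239.4  19.2  91.4] rot [-179.1   18.3  174.9] z [ 0.312 -0.043 -0.949] -> shift cm [ 3.25 -2.79 -1.94] | 4.7
[  8.5 -11.  149.6 -12.4  24.3 -65.7]
```

```bash
python3 -m jog '[[[4.8,-1.2,2.8],0,0.2],[[4.8,-1.2,2.8],0,0.2],[[4.8,-1.2,2.8],0,0.2]]'
python3 - <<'E'
from h import *
to([200,-5,100]); print(telemetry.state()['qpos'].round(1))
E
```

```text
time_s: 14.68
ee_pos: [183.0, 3.2, 101.7]
ee_rot: [-178.4, 13.9, 175.0]
force: [0.3, 0.9, -0.2]
gripper_width: 33.5
tcp [183.    3.2 101.7] rot [-178.4   13.9  175. ] z [ 0.237 -0.049 -0.97 ] -> shift cm [-1.67 -0.65  0.61] | 1.9
[  3.9 -18.7 149.6  -6.4  35.8 -76.1]
```

```bash
python3 -m jog '[[[2,-0.4,5.4],0,0.2],[[2.4,-0.6,5],0,0.2],[[3,-0.6,4.6],0,0.2]]'
python3 - <<'E'
from h import *
to([200,-5,100]); print(telemetry.state()['qpos'].round(1))
E
```

```text
time_s: 15.05
ee_pos: [219.1, -9.3, 67.5]
ee_rot: [-178.0, 10.1, 174.6]
force: [0.5, -1.0, 0.1]
gripper_width: 32.9
tcp [219.1  -9.3  67.5] rot [-178.    10.1  174.6] z [ 0.171 -0.051 -0.984] -> shift cm [ 1.34  0.12 -3.54] | 3.8
[ -1.6  -6.2 149.6  -5.9  26.9 -81. ]
```

```bash
python3 -m jog '[[[5,-0.3,1.5],0,0.2],[[3,-0.3,4.5],0,0.2],[[3.8,-0.3,4],0,0.2]]'
python3 - <<'E'
from h import *
to([200,-5,100]); print(telemetry.state()['qpos'].round(1))
E
python3 -m jog '[[[4,0.3,3],0,0.2],[[4,0.3,3],0,0.2]]'
python3 - <<'E'
from h import *
to([200,-5,100]); print(telemetry.state()['qpos'].round(1))
E
```

```text
time_s: 15.42
ee_pos: [190.1, -10.1, 68.4]
ee_rot: [-177.7, 5.9, 174.2]
force: [-0.4, -0.2, -0.0]
gripper_width: 33.4
tcp [190.1 -10.1  68.4] rot [-177.7    5.9  174.2] z [ 0.099 -0.051 -0.994] -> shift cm [-1.26  0.49 -3.07] | 3.4
[ -2.   -7.7 149.6  -5.1  32.4 -82. ]
time_s: 15.68
ee_pos: [159.7, 5.8, 75.8]
ee_rot: [-177.3, 3.4, 173.9]
force: [0.4, -0.3, -0.3]
gripper_width: 33.6
tcp [159.7   5.8  75.8] rot [-177.3    3.4  173.9] z [ 0.054 -0.053 -0.997] -> shift cm [-4.25 -0.74 -2.13] | 4.8
[  4.4 -11.  149.6  -5.2  38.6 -75.4]
```

```bash
python3 -m jog '[[[3,-0.3,3.6],0,0.2],[[3,-0.3,3.6],0,0.2]]'
python3 - <<'E'
from h import *
to([200,-5,300]); print(telemetry.state()['qpos'].round(1))
E
```

```text
time_s: 15.92
ee_pos: [143.8, 10.3, 76.9]
ee_rot: [-176.9, 1.3, 173.8]
force: [0.2, 0.3, 0.1]
gripper_width: 32.9
tcp [143.8  10.3  76.9] rot [-176.9    1.3  173.8] z [ 0.017 -0.056 -0.998] -> shift cm [ -6.26  -2.11 -22.09] | 23.1
[  6.8 -11.6 149.7  -5.   41.5 -73.3]
```

```bash
python3 -m jog '[[[-4,0,-4.5],0,0.2],[[-4,0,-4.5],0,0.2],[[-4,0,-4.5],0,0.2],[[0,0,0],0,0.2]]'
python3 - <<'E'
from h import *
to([440,284,200]); f=grab('top','top1'); g=grab('wrist','wrist4')
# holders' cups in top view: bright yellow-gold circles
h=cv2.cvtColor(f['color'],cv2.COLOR_RGB2HSV)
for m in (cv2.inRange(h,(20,150,150),(30,255,255)),):
    k,l,st,c=cv2.connectedComponentsWithStats(m)
    for i in range(1,k):
        if st[i][4]>60: print(st[i],plane(f,st[i][:2]+(st[i][2:4]-1)/2,35).round(1))
E
```

```text
time_s: 16.42
ee_pos: [260.0, 4.4, 216.3]
ee_rot: [-176.8, 0.7, 173.8]
force: [0.2, 0.1, -0.0]
gripper_width: 33.0
tcp [260.    4.4 216.3] rot [-176.8    0.7  173.8] z [ 0.007 -0.057 -0.998] -> shift cm [-14.88  29.79   0.17] | 33.3
[165 195  18  18 235] [491.1 288.9  35. ]
[236 202  64  43 923] [426.7   3.   35. ]
[162 242  17  18 244] [348.6 295.6  35. ]
[ 71 275   6  48 116] [212.  577.1  35. ]
[ 81 274   6  47 117] [215.9 547.7  35. ]
[ 60 277   7  48 117] [206.6 607.8  35. ]
[ 50 279   6  48 123] [201.3 638.6  35. ]
[ 40 280   6  48 115] [198.8 668.1  35. ]
[ 30 282   6  48 120] [193.4 697.3  35. ]
[ 10 285   5  49 116] [184.2 757.3  35. ]
[ 20 284   5  48 116] [188.1 728.   35. ]
[  0 287   5  48 110] [180.2 786.6  35. ]
[153 297  19  19 265] [187.2 314.6  35. ]
[512 303   7  50 129] [ 114.5 -701.9   35. ]
[502 304   5  48 149] [ 114.9 -670.7   35. ]
[523 304   6  50 147] [ 111.4 -731.4   35. ]
[534 305   4  50 135] [ 108.3 -759.3   35. ]
[491 307   6  44 146] [ 112.4 -640.6   35. ]
[480 312   4  39 101] [ 105.9 -605.9   35. ]
[470 315   6  34  85] [ 104.9 -580.2   35. ]
```

```bash
python3 -m jog '[[[-2.5,5,0],0,0.2],[[-2.5,5,0],0,0.2],[[-2.5,5,0],0,0.2],[[-2.5,5,0],0,0.2],[[-2.5,5,0],0,0.2],[[-2.5,5,0],0,0.2],[[0,0,0],0,0.2]]'
python3 - <<'E'
from h import *
to([490,286,120]); g=grab('wrist','wrist5'); print(proj(g,[[490,286,35],[490,286,15]]).round(),cam(g)[2].round())
E
```

```text
time_s: 17.4
ee_pos: [427.8, 287.3, 181.5]
ee_rot: [-175.7, -1.1, 173.6]
force: [-0.7, -0.0, -0.6]
gripper_width: 33.3
tcp [427.8 287.3 181.5] rot [-175.7   -1.1  173.6] z [-0.027 -0.072 -0.997] -> shift cm [-6.31  1.01  5.97] | 8.7
[[303. 261.]
 [304. 253.]] [351. 307. 335.]
```

View pics/wrist5.png

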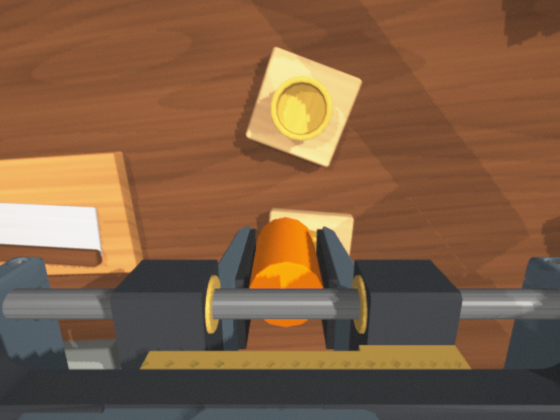

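The cap hangs nearly upright in the fingers, occluding the target holder at about (310,225). The rotated decoy h2 is at (302,108). I'll move past the target so the wrist camera sees it clear of the gripper.

```bash
python3 -m jog '[[[-4.4,0.5,-0.7],0,0.2],[[-4.4,0.5,-0.7],0,0.2],[[-4.4,0.5,-0.7],0,0.2],[[0,0,0],0,0.2]]'
python3 - <<'E'
from h import *
g=grab('wrist','wrist6'); print(proj(g,[[490,286,35],[490,286,15]]).round()); to([490,286,90])
f=load('top1'); s=load('scene0')
def cup(f,p,box):
    e=proj(f,p)[0]; x,y=(e-box).astype(int).clip(0); c=f['color'][y:y+2*box,x:x+2*box]
    h=cv2.cvtColor(c,cv2.COLOR_RGB2HSV); m=cv2.inRange(h,(18,165,110),(32,255,255)); m=cv2.morphologyEx(m,cv2.MORPH_OPEN,np.ones((2,2)))
    cs=max(cv2.findContours(m,0,2)[0],key=cv2.contourArea); el=cv2.fitEllipse(cv2.convexHull(cs)); print(el); return np.array(el[0])+[x,y]
P=[490,286,35]
a=cup(g,P,60); print('wrist',a,plane(g,a,35)); b=cup(f,P,14); print('top',b,plane(f,b,35)); print(tri([(g,a),(f,b)]))
e=proj(g,P)[0].astype(int); c=g['color'][max(e[1]-90,0):e[1]+90,e[0]-90:e[0]+90].copy(); d=f['color'][185:225,150:190]
cv2.imwrite('pics/c6.png',np.hstack([cv2.resize(c,(380,380)),cv2.resize(d,(380,380))])[:,:,::-1])
E
```

```text
time_s: 17.95
ee_pos: [554.2, 280.0, 195.2]
ee_rot: [-175.1, -1.9, 173.5]
force: [-2.0, 0.1, -0.6]
gripper_width: 33.0
[[300. 131.]
 [301. 130.]]
tcp [552.4 280.  195.1] rot [-175.    -2.1  173.6] z [-0.045 -0.083 -0.996] -> shift cm [ 5.88  0.84 10.69] | 12.2
((70.01560974121094, 60.116363525390625), (43.15234375, 49.82585144042969), 162.73153686523438)
wrist [309.01560974 130.11636353] [490.47098089 294.38096866  35.        ]
((15.161908149719238, 15.597853660583496), (17.303760528564453, 17.71983528137207), 95.04468536376953)
top [175.16190815 204.59785366] [487.60537953 283.70826888  35.        ]
(array([492.52993073, 293.22759763,   1.37963329]), [np.float64(0.9982718965198114), np.float64(0.9982718965199417)])
```

View pics/c6.png

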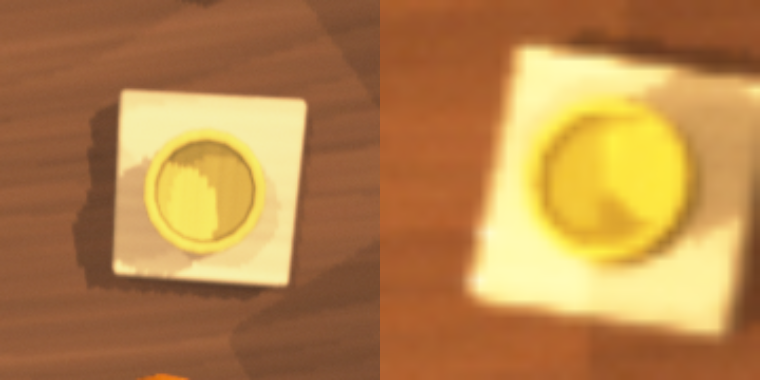

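```bash
python3 -m jog '[[[0.5,1.2,2],0,0.2],[[0.5,1.2,2],0,0.2],[[0,0,0],0,0.2]]'
python3 - <<'E'
from h import *
w=load('wrist6'); f=load('top1')
a=(307.1,131.5); b=(173.8,203.4)
print(plane(w,a,35).round(1),plane(f,b,35).round(1),tri([(w,a),(f,b)]))
g=grab('wrist','wrist7'); e=proj(g,[491,290,35])[0].astype(int); print(e)
x,y=e[0]-80,max(e[1]-80,0); c=g['color'][y:e[1]+80,x:e[0]+80]
gr=cv2.medianBlur(cv2.cvtColor(c,cv2.COLOR_RGB2HSV)[:,:,1],3)
C=cv2.HoughCircles(gr,cv2.HOUGH_GRADIENT,1,30,param1=120,param2=18,minRadius=20,maxRadius=50); print(C)
for u,v,r in C[0][:3]: print(plane(g,(u+x,v+y),35).round(1),r*1.0)
to([491,290,90]); cv2.imwrite('pics/c7.png',g['color'][:,:,::-1])
E
```

```text
time_s: 18.38
ee_pos: [536.1, 298.1, 152.4]
ee_rot: [-174.8, -2.4, 173.5]
force: [-0.5, 0.4, -0.1]
gripper_width: 33.4
[491.5 292.5  35. ] [491.4 288.   35. ] (array([492.8030016 , 291.79430145,  22.37073652]), [np.float64(0.8826997212593003), np.float64(0.8826997212592868)])
[283 159]
[[[82.5 79.5 32.4]]]
[490.3 291.6  35. ] 32.4
tcp [536.9 298.1 153.6] rot [-174.8   -2.3  173.5] z [-0.05  -0.085 -0.995] -> shift cm [ 4.21 -0.72  6.63] | 7.9
```

View pics/c7.png

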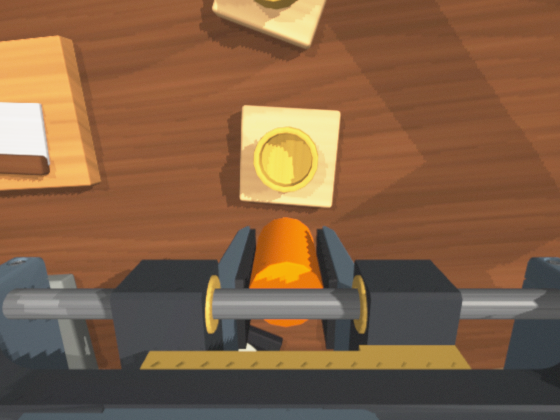

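```bash
python3 -m jog '[[[2.2,-0.3,0.5],0,0.2],[[2.2,-0.3,2],0,0.2],[[0,0,1.5],0,0.2],[[0,0,0],0,0.2]]'
python3 - <<'E'
from h import *
g=load('wrist7');w=load('wrist6'); e=proj(g,[491,290,35])[0].astype(int)
print('cup tri 2 wrist views',tri([(w,(307.1,131.5)),(g,(e[0]-80+82.5,e[1]-80+79.5))]))
p,R,s=tool(); m=p+37.5*R[:,2]; print('mouth',m.round(1)); to(np.array([491,291,23])-37.5*R[:,2])
E
```

```text
time_s: 18.92
ee_pos: [490.0, 292.0, 119.5]
ee_rot: [-175.0, -2.0, 173.5]
force: [-0.2, 0.1, -0.8]
gripper_width: 33.1
cup tri 2 wrist views (array([490.96155053, 292.01665453,  34.42264066]), [np.float64(0.7549636205802005), np.float64(0.7549636205801707)])
mouth [488.3 288.9  82.2]
tcp [490.  292.  119.5] rot [-175.    -2.   173.5] z [-0.045 -0.083 -0.996] -> shift cm [-0.45  0.76  5.86] | 5.9
```

```bash
python3 -m jog '[[[-0.45,0.7,1.5],0,0.2],[[0,0.1,1.5],0,0.2],[[0,0,0],0,0.2]]'
python3 - <<'E'
from h import *
p,R,s=tool(); to(np.array([491,292,23])-37.5*R[:,2])
f=grab('scene','scene2'); x,y=[int(v) for v in proj(f,[491,292,60])[0]]; t=grab('top','top2'); u,v=[int(q) for q in proj(t,[491,292,60])[0]]
cv2.imwrite('pics/c8.png',np.hstack([cv2.resize(f['color'][y-40:y+40,x-40:x+40],(400,400),interpolation=2),cv2.resize(t['color'][v-40:v+40,u-40:u+40],(400,400),interpolation=2)])[:,:,::-1])
E
```

```text
time_s: 19.3
ee_pos: [496.8, 297.6, 87.4]
ee_rot: [-175.1, -1.9, 173.4]
force: [0.2, 0.4, -0.5]
gripper_width: 33.1
tcp [496.8 297.6  87.4] rot [-175.1   -1.9  173.4] z [-0.042 -0.082 -0.996] -> shift cm [ 0.3  -0.07  2.73] | 2.7
```

View pics/c8.png

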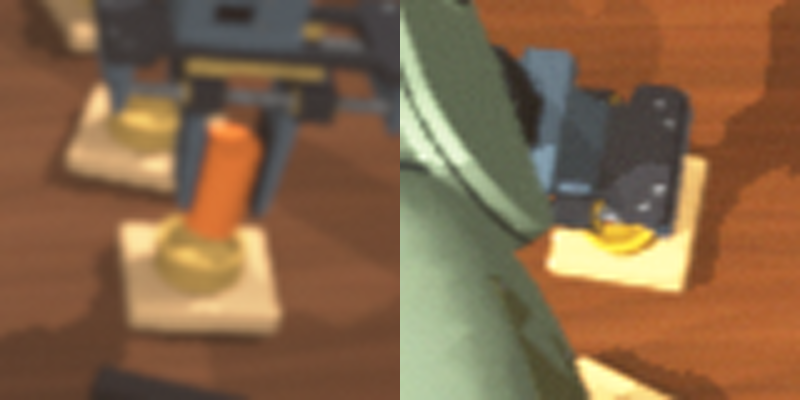

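```bash
python3 - <<'E'
from h import *
f=load('scene2'); x,y=[int(v) for v in proj(f,[491,292,60])[0]]
print('seen mouth',x-40+213/5,y-40+234/5,'rim',x-40+200/5,y-40+254/5,'pred mouth/rim',proj(f,[[495.2,294.5,50],[491,292,35]]))
E
python3 -m jog '[[[0.3,-0.05,1],0,0.2],[[0,0,0],0,0.2]]'
python3 - <<'E'
from h import *
p,R,s=tool(); to(np.array([491,292,22])-37.5*R[:,2])
E
```

```text
seen mouth 382.6 248.8 rim 380.0 252.8 pred mouth/rim [[381.4399332  245.72808327]
 [379.67024568 249.03741783]]
time_s: 19.65
ee_pos: [493.9, 297.2, 78.6]
ee_rot: [-175.2, -1.7, 173.4]
force: [0.0, 0.1, -0.2]
gripper_width: 33.2
tcp [493.9 297.2  78.6] rot [-175.2   -1.7  173.4] z [-0.04  -0.08  -0.996] -> shift cm [ 0.06 -0.07  1.94] | 1.9
```

```bash
python3 -m jog '[[[0,-0.2,0.7],0,0.2],[[0,0,0.5],0,0.2],[[0,0,0],0,0.2]]'; python3 -m jog '[[[0,0,0.4],0,0.2],[[0,0,0],0,0.2]]'
python3 - <<'E'
from h import *
p,R,s=tool(); to(np.array([491,292,22])-37.5*R[:,2])
E
```

```text
time_s: 20.02
ee_pos: [493.2, 294.0, 66.3]
ee_rot: [-175.2, -1.7, 173.4]
force: [-0.3, -0.3, 0.6]
gripper_width: 33.4
time_s: 20.27
ee_pos: [493.2, 293.8, 62.2]
ee_rot: [-175.2, -1.7, 173.4]
force: [0.0, -0.2, -0.8]
gripper_width: 33.4
tcp [493.2 293.8  62.2] rot [-175.2   -1.7  173.4] z [-0.039 -0.08  -0.996] -> shift cm [0.08 0.14 0.27] | 0.3
```

```bash
python3 -m jog '[[[0,0.05,0.2],0,0.2],[[0,0,0],0,0.2]]'; python3 -m jog '[[[0,0,0.15],0,0.2],[[0,0,0],0,0.2]]'; python3 -m jog '[[[0,0,0.15],0,0.2],[[0,0,0],0,0.2]]'
```

```text
time_s: 20.52
ee_pos: [493.3, 294.2, 60.1]
ee_rot: [-175.2, -1.7, 173.4]
force: [-0.4, -0.2, -1.0]
gripper_width: 33.0
time_s: 20.78
ee_pos: [493.7, 294.3, 59.7]
ee_rot: [-175.3, -1.6, 173.5]
force: [-0.2, -1.2, -0.1]
gripper_width: 33.5
time_s: 21.02
ee_pos: [494.1, 294.2, 59.7]
ee_rot: [-175.3, -1.5, 173.5]
force: [-1.3, -0.2, 0.3]
gripper_width: 33.5
```

```bash
python3 -m jog '[[[0,0,0],0,0.38],[[0,0,0],0,0.42],[[0,0,0],0,0.5],[[0,0,0],0,0.6],[[0,0,0],0,0.75],[[0,0,0],0,0.75]]'
python3 - <<'E'
from h import *
f=grab('scene','scene3'); x,y=[int(v) for v in proj(f,[491,292,50])[0]]
cv2.imwrite('pics/c9.png',cv2.resize(f['color'][y-40:y+40,x-50:x+50],(750,600),interpolation=2)[:,:,::-1])
E
```

```text
time_s: 21.78
ee_pos: [493.8, 294.2, 58.6]
ee_rot: [-175.3, -1.6, 173.5]
force: [0.2, -0.4, 0.4]
gripper_width: 68.0
```

View pics/c9.png

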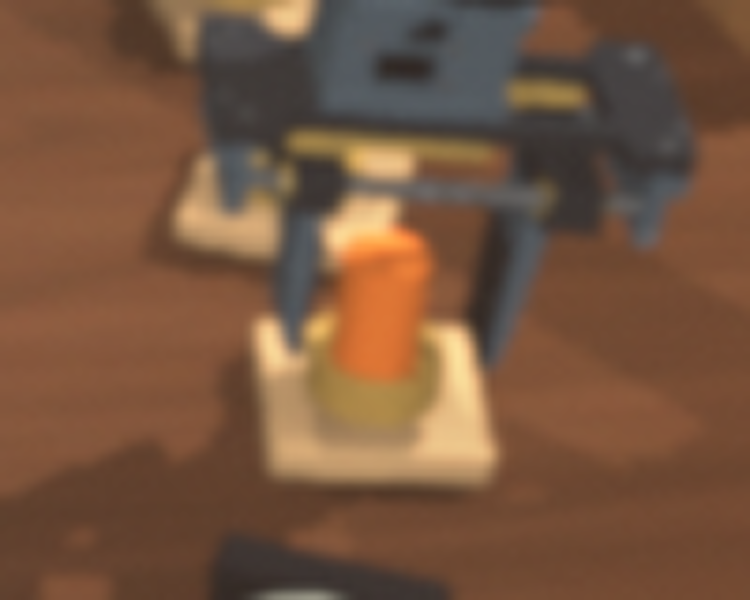

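The cap stands upright in the cup, fingers clear. I'll retreat and go over to the meter.

```bash
python3 -m jog '[[[0,0,-1.5],0,0.75],[[0,0,-4],0,0.75],[[0,0,-5],-6,0.75],[[0,0,-5],-7,0.75],[[0,0,0],-7,0.75],[[0,0,0],0,0.75]]'
python3 - <<'E'
from h import *
to([470,-280,230])
t=load('top0')
T=lambda x,y:(320+(x+.5)/4-.5,165+(y+.5)/4-.5)
c=[plane(t,T(*p),22)[:2] for p in((25,90),(262,35),(308,190),(70,250))]; print(np.round(c),'yaw',[np.degrees(np.arctan2(-(a-b)[0],(a-b)[1])).round(1) for a,b in((c[0],c[1]),(c[3],c[2]))], 'center',np.mean(c,0))
E
```

```text
time_s: 22.58
ee_pos: [500.2, 307.5, 223.7]
ee_rot: [-176.2, -2.8, -166.0]
force: [-0.6, 0.1, 0.4]
gripper_width: 68.8
tcp [500.2 307.5 223.7] rot [-176.2   -2.8 -166. ] z [-0.032 -0.076 -0.997] -> shift cm [ 17.15 -56.14   3.93] | 58.8
[[ 537. -178.]
 [ 577. -362.]
 [ 455. -390.]
 [ 412. -208.]] yaw [np.float64(12.3), np.float64(13.3)] center [ 495.37770042 -284.47862671]
```

```bash
python3 -m jog '[[[1.6,-5.8,0.2],0,0.75],[[1.6,-5.8,0.2],0,0.75],[[1.6,-5.8,0.2],0,0.75],[[1.6,-5.8,0.2],0,0.75],[[1.6,-5.8,0.2],0,0.75],[[1.6,-5.8,0.2],0,0.75],[[1.6,-5.8,0.2],0,0.75],[[1.6,-5.8,0.2],0,0.75],[[1.6,-5.8,0.2],0,0.75],[[0,0,0],0,0.75]]'
python3 - <<'E'
from h import *
to([555,-290,220])
E
```

```text
time_s: 23.82
ee_pos: [482.0, -249.1, 247.8]
ee_rot: [-176.2, -2.7, -167.2]
force: [-0.3, 0.6, -0.0]
gripper_width: 68.4
tcp [ 482.  -249.1  247.8] rot [-176.2   -2.7 -167.2] z [-0.031 -0.076 -0.997] -> shift cm [-6.33 -5.43  2.86] | 8.8
```

```bash
python3 -m jog '[[[-3.2,-2.7,1.4],0,0.75],[[-3.2,-2.7,1.4],0,0.75],[[0,0,0],0,0.75]]'
python3 - <<'E'
from h import *
w=grab('wrist','wrist8'); to([476,-330,68]); 
h=cv2.cvtColor(w['color'],cv2.COLOR_RGB2HSV)
k,l,st,c=cv2.connectedComponentsWithStats(cv2.inRange(h,(45,130,60),(75,255,255))); print('green',[(st[i].tolist(),c[i].round(1)) for i in range(1,k) if st[i][4]>30])
print(proj(w,[[501,-262,40],[478,-330,76],[495,-284,22]]).round())
cv2.imwrite('pics/c10.png',w['color'][:,:,::-1])
E
```

```text
time_s: 24.2
ee_pos: [556.4, -288.2, 219.6]
ee_rot: [-176.3, -2.7, -167.5]
force: [-0.3, 0.4, 0.0]
gripper_width: 68.3
tcp [ 555.4 -287.6  220.5] rot [-176.3   -2.7 -167.5] z [-0.033 -0.073 -0.997] -> shift cm [ 7.94 -1.42 15.77] | 17.7
green [([328, 143, 9, 16, 138], array([332.1, 150.7]))]
[[335. 149.]
 [269. 109.]
 [315. 137.]]
```

View pics/c10.png

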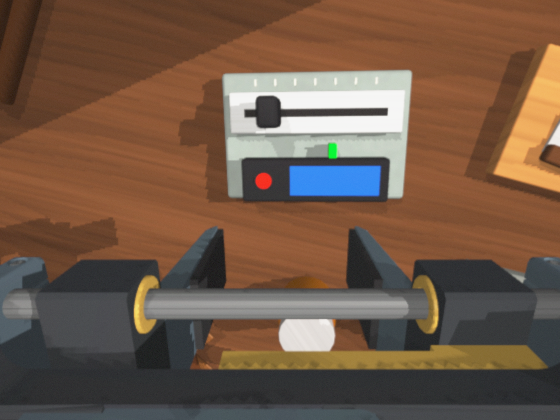

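Last view: slider grip at (268,110), marker at (332,151), and the track runs from (245,113) to (388,111). From here I'll work with masks and numbers only.

```bash
python3 -m jog '[[[0,-2,3],0,0.75],[[0,-2,3],0,0.75],[[0,0,0],0,0.75]]'
cat > m.py <<'E'
from h import *
def feats(w):
    h=cv2.cvtColor(w['color'],cv2.COLOR_RGB2HSV); pick=lambda m,p,r:min(((np.linalg.norm(c-p),c,s) for c,s in r(m)),key=lambda q:q[0])
    def cc(m): k,l,st,c=cv2.connectedComponentsWithStats(m); return [(c[i],st[i]) for i in range(1,k) if st[i][4]>40]
    g=cc(cv2.inRange(h,(45,130,60),(75,255,255))); g=max(g,key=lambda q:q[1][4])
    d=cv2.inRange(h[:,:,2],0,50); d=cv2.morphologyEx(d,cv2.MORPH_OPEN,np.ones((11,11)))
    e=proj(w,[478,-325,70])[0]; d=[q for q in cc(d) if np.linalg.norm(q[0]-e)<120 and q[1][4]<4000]; s=min(d,key=lambda q:np.linalg.norm(q[0]-e))
    return g,s
E
python3 - <<'E'
from m import *
a=load('wrist8'); b=grab('wrist','wrist9')
A,B=feats(a),feats(b)
for n,i in(('marker',0),('slider',1)): print(n,A[i],B[i],tri([(a,A[i][0]),(b,B[i][0])]), plane(a,A[i][0],(36,70)[i]).round(1),plane(b,B[i][0],(36,70)[i]).round(1))
p=[plane(a,q,36) for q in((245.5,113),(388,111.5))]; d=(p[1]-p[0]); print('track',p,np.linalg.norm(d),'yaw',np.degrees(np.arctan2(-d[0],d[1])))
to([478,-330,68])
E
```

```text
time_s: 24.62
ee_pos: [561.1, -327.1, 164.7]
ee_rot: [-176.4, -2.7, -167.4]
force: [0.0, 0.4, 0.9]
gripper_width: 68.7Traceback (most recent call last):
  File "<stdin>", line 3, in <module>
  File "m.py", line 7, in feats
    e=proj(w,[478,-325,70])[0]; d=[q for q in cc(d) if np.linalg.norm(q[0]-e)<120 and q[1][4]<4000]; s=min(d,key=lambda q:np.linalg.norm(q[0]-e))
                                                                                                       ~~~^^^^^^^^^^^^^^^^^^^^^^^^^^^^^^^^^^^^^^^
ValueError: min() iterable argument is empty
```

```bash
sed -i 's/0,50); d=cv2.morphologyEx(d,cv2.MORPH_OPEN,np.ones((11,11)))/0,75); d=cv2.morphologyEx(d,cv2.MORPH_OPEN,np.ones((9,9)))/' m.py
python3 - <<'E'
from m import *
a=load('wrist8'); b=load('wrist9')
print(a['color'][110,250:290,:].max(1), [proj(w,[478,-325,70])[0].round() for w in(a,b)])
A,B=feats(a),feats(b)
for n,i in(('marker',0),('slider',1)): print(n,A[i],B[i],tri([(a,A[i][0]),(b,B[i][0])]), plane(a,A[i][0],(36,70)[i]).round(1),plane(b,B[i][0],(36,70)[i]).round(1))
p=[plane(a,q,36) for q in((245.5,113),(388,111.5))]; d=(p[1]-p[0]); print('track',p,np.linalg.norm(d),'yaw',np.degrees(np.arctan2(-d[0],d[1])))
to([478,-330,68])
E
```

```text
[68 67 63 65 64 50 43 49 50 57 61 61 62 62 61 61 61 61 60 59 64 62 63 62
 62 63 56 48 43 45 47 60 65 65 66 70 70 72 70 70] [array([276., 110.]), array([322., 113.])]
marker (array([332.05797101, 150.71014493]), array([328, 143,   9,  16, 138], dtype=int32)) (array([382.66666667, 161.625     ]), array([376, 152,  14,  20, 240], dtype=int32)) (array([ 503.82431013, -264.24607566,   33.09726641]), [np.float64(0.2834448914385816), np.float64(0.28344489143849505)]) [ 503.4 -264.5   36. ] [ 503.9 -264.9   36. ]
slider (array([267.69955817, 111.62002946]), array([256,  97,  24,  30, 679], dtype=int32)) (array([311.4433095 , 115.40858018]), array([298,  97,  28,  38, 979], dtype=int32)) (array([ 480.81207497, -332.30379912,   63.82444406]), [np.float64(0.28094554224135776), np.float64(0.28094554224140683)]) [ 480.6 -331.6   70. ] [ 481.2 -332.3   70. ]
track [array([ 486.52202524, -357.03415567,   36.        ]), array([ 454.97627977, -221.58059543,   36.        ])] 139.07839889491228 yaw 13.109916648210625
tcp [ 561.9 -326.9  166.3] rot [-176.3   -2.6 -167.4] z [-0.03  -0.072 -0.997] -> shift cm [ 7.8   2.18 10.07] | 12.9
```

```bash
python3 -m jog '[[[3.9,0.9,1.5],0,0.75],[[3.9,0.9,1.5],0,0.75],[[0,0,1.5],0,0.75],[[0,0,0],0,0.75]]'; python3 -c "
from h import *; to([481,-332,68])"
```

```text
time_s: 25.18
ee_pos: [481.1, -326.2, 130.0]
ee_rot: [-175.9, -2.1, -167.3]
force: [0.4, 1.0, 0.7]
gripper_width: 68.5
tcp [ 481.1 -326.2  130. ] rot [-175.9   -2.1 -167.3] z [-0.019 -0.077 -0.997] -> shift cm [-0.08 -0.12  6.23] | 6.2
```

```bash
python3 -m jog '[[[0,0,3],0,0.75],[[0,-0.1,2],0,0.75],[[0,0,1],0,0.75],[[0,0,0],0,0.75]]';  python3 -m jog '[[[0,0,0],0,0.15],[[0,0,0],0,0.15],[[0,0,0],0,0.15],[[0,0,0],0,0.15],[[0,0,0],0,0.15],[[0,0,0],0,0.15],[[0,0,0],0,0.15]]' 6; python3 -c "
from h import *; e,R,s=tool(); ey=np.array([-np.sin(np.radians(13.1)),np.cos(np.radians(13.1)),0]); d=(np.array([503.8,-264.3,0])-e)@ey; print('dy',d); to(e+d*ey)"
```

```text
time_s: 25.68
ee_pos: [487.4, -332.5, 74.1]
ee_rot: [-175.5, -1.5, -167.1]
force: [-0.7, 1.2, 0.2]
gripper_width: 68.4
time_s: 26.55
ee_pos: [489.1, -332.5, 76.6]
ee_rot: [-175.3, -1.3, -167.1]
force: [-1.1, 0.1, 0.0]
gripper_width: 20.7
dy 63.13400467410584
tcp [ 489.1 -332.5   76.6] rot [-175.3   -1.3 -167.1] z [-0.005 -0.084 -0.996] -> shift cm [ 0.03  6.29 -0.51] | 6.3
```

```bash
python3 -m jog '[[[0,1.5,-0.1],0,0.15],[[0,1.5,-0.1],0,0.15],[[0,1.5,-0.1],0,0.15],[[0,1.2,-0.1],0,0.15],[[0,0,0],0,0.15]]'; python3 -c "
from m import *; e,R,s=tool(); ey=np.array([-np.sin(np.radians(13.1)),np.cos(np.radians(13.1)),0]); d=(np.array([503.8,-264.3,0])-e)@ey; print('dy',d); to(e+d*ey)"
```

```text
time_s: 27.18
ee_pos: [475.1, -273.1, 76.6]
ee_rot: [-175.2, -1.3, -167.1]
force: [-0.0, 0.7, 0.4]
gripper_width: 21.4
dy 2.0556379135750382
tcp [ 475.1 -273.1   76.6] rot [-175.2   -1.3 -167.1] z [-0.004 -0.086 -0.996] -> shift cm [ 0.    0.2  -0.02] | 0.2
```

```bash
python3 -m jog '[[[0,0.3,0],0,0.15],[[0,0,0],0,0.15],[[0,0,0],0,0.5],[[0,0,0],0,0.75],[[0,0,0],0,0.75],[[0,0,-3],0,0.75],[[0,0,-5],0,0.75],[[-4,0,-4],0,0.75],[[-4,0,0],0,0.75],[[0,0,0],0,0.75]]'; python3 -c "
from h import *; to([560,-290,220])"
```

```text
time_s: 28.42
ee_pos: [554.4, -241.6, 196.1]
ee_rot: [-175.4, -1.4, -167.2]
force: [-0.7, -0.7, -0.1]
gripper_width: 68.6
tcp [ 554.4 -241.6  196.1] rot [-175.4   -1.4 -167.2] z [-0.006 -0.083 -0.996] -> shift cm [ 0.58 -5.02 -1.98] | 5.4
```

```bash
sed -i 's/\[478,-325,70\]/[472,-272,70]/' m.py; python3 -c "
from m import *; grab('wrist','wA')"; python3 -m jog '[[[0,-2.5,-1],0,0.75],[[0,-2.5,-1],0,0.75],[[0,0,0],0,0.75]]'
python3 - <<'E'
from m import *
a=load('wA'); b=grab('wrist','wB'); t=grab('top','topE'); ey=np.array([-np.sin(np.radians(13.1)),np.cos(np.radians(13.1)),0])
A,B=feats(a),feats(b); P=[]
for i in(0,1): x,r=tri([(a,A[i][0]),(b,B[i][0])]); P.append(x); print(A[i],B[i],x.round(1),np.round(r,1))
print('slider-marker along y:',(P[1]-P[0])@ey)
for w,F in((a,A),(b,B)): print((plane(w,F[1][0],70)-plane(w,F[0][0],36))@ey)
# cap check in top view
h=cv2.cvtColor(t['color'],cv2.COLOR_RGB2HSV); k,l,st,c=cv2.connectedComponentsWithStats(cv2.inRange(h,(5,180,150),(17,255,255)))
e=proj(t,[491,292,60])[0]; print('cap top view',e,proj(t,[491,292,79])[0],[(st[i].tolist(),c[i].round(1),plane(t,c[i],79).round(1)) for i in range(1,k) if st[i][4]>10 and np.linalg.norm(c[i]-e)<40])
E
```

```text
time_s: 28.85
ee_pos: [560.7, -289.7, 218.9]
ee_rot: [-175.6, -1.7, -167.3]
force: [-0.3, 0.1, -0.7]
gripper_width: 68.8
(array([287.56363636, 139.23636364]), array([283, 131,  10,  17, 165], dtype=int32)) (array([337.70454545, 143.47727273]), array([334, 136,   9,  16, 132], dtype=int32)) [ 502.7 -264.7   39.9] [0.1 0.1]
(array([285.58145065,  95.06896552]), array([273,  78,  26,  35, 841], dtype=int32)) (array([342.09942363, 103.13112392]), array([331,  88,  23,  31, 694], dtype=int32)) [ 466.5 -272.6   67.3] [0.1 0.1]
slider-marker along y: 0.549929568529694
1.069768577417404
0.01022621586599268
cap top view [170.20011145 202.12626493] [168.40154453 201.00743912] [([170, 198, 11, 12, 68], array([175.8, 204.3]), array([480.9, 270. ,  79. ]))]
```

Slider is within about 1 mm of the marker. I'll check the cap numerically in both fixed views.

Run:
```python
from h import *
s=grab('scene','sceneE'); t=load('topE')
h=cv2.cvtColor(s['color'],cv2.COLOR_RGB2HSV); m=cv2.inRange(h,(5,170,170),(16,255,255)); e=proj(s,[491,292,60])[0]
k,l,st,c=cv2.connectedComponentsWithStats(m)
for i in range(1,k):
    if st[i][4]>20 and np.linalg.norm(c[i]-e)<25:
        ys,xs=np.where(l==i); print(st[i],c[i].round(1)); print([ (y,xs[ys==y].min(),xs[ys==y].max()) for y in range(ys.min(),ys.max()+1,3)])
print('pred floor/rim/top',proj(s,[[491,292,21],[491,292,35],[491,292,79]]).round(1), 'edges@60',proj(s,[[491,275,60],[491,309,60]]).round(1))
u=t['color'][192:216,158:188]; print(cv2.cvtColor(u,cv2.COLOR_RGB2HSV)[:,:,0][::2])
```

```text
[374 234  14  21 191] [380.7 245.5]
[(234, np.int64(383), np.int64(383)), (237, np.int64(385), np.int64(387)), (240, np.int64(375), np.int64(387)), (243, np.int64(376), np.int64(386)), (246, np.int64(375), np.int64(386)), (249, np.int64(374), np.int64(385)), (252, np.int64(375), np.int64(385))]
pred floor/rim/top [[379.2 252.8]
 [379.7 249. ]
 [381.3 236.9]] edges@60 [[374.9 242.5]
 [386.3 241.8]]
[[12 11 11 11 11 12 15 22 23 23 23 23 24 24 23 24 26 25 24 24 22 21 18 16
  16 14 14 13 13 12]
 [12 11 11 12 12 14 19 22 23 22 22 22 22 22 22 22 23 22 22 21 18 17 17 17
  16 17 17 17 17 17]
 [11 11 11 11 12 15 21 21 21 22 24 23 23 23 23 21 22 23 22 20 19 17 17 16
  16 17 16 16 16 17]
 [11 12 11 11 14 20 24 23 23 23 23 23 23 23 23 23 20 15 17 19 20 19 19 17
  17 17 17 16 16 17]
 [11 11 11 12 16 24 24 24 23 23 23 23 23 23 23 23 22 17 13 13 15 18 20 19
  18 16 16 16 15 16]
 [11 11 11 13 17 24 25 23 23 23 23 24 23 23 23 23 21 15 13 12 13 14 17 20
  19 17 16 16 16 17]
 [11 11 12 15 22 25 25 24 23 23 23 23 23 23 23 20 15 13 13 13 13 14 17 19
  18 17 16 16 16 16]
 [11 11 13 17 25 25 26 26 24 17 20 20 19 16 14 13 13 13 13 13 13 16 20 20
  18 18 16 17 17 16]
 [11 11 14 22 25 26 26 27 27 24 20 19 19 17 15 14 13 13 13 16 19 22 20 18
  18 16 16 17 17 17]
 [11 12 16 25 26 26 26 26 26 26 27 25 22 20 21 21 21 22 24 24 20 19 18 18
  20 19 22 22 20 17]
 [12 13 19 26 26 26 26 26 26 26 26 26 26 24 23 22 21 20 19 18 19 22 23 24
  23 24 24 23 21 15]
 [12 15 24 26 26 26 26 26 26 27 26 26 26 26 26 26 26 26 26 26 26 24 24 24
  24 24 24 23 20 16]]
```

The cap's axis in the scene view runs from column 381 at the top to 379.5 at the rim. Upright in the holder predicts 381.3 to 379.7, so it stands upright and centred. Handing in.

```bash
python3 -c "
from h import *; print(job_done()); print(telemetry.state()['time_s'])"
```

```text
the job is handed in; nothing more can be done
None
the job is handed in; nothing more can be done
```

I drew the cap off along the probe, stood it mouth down in the farthest holder, and moved the slider level with the green marker. I handed the job in with the arm clear of everything, at about 29 s on the robot's clock. The hand-in reported no verdict.

**Tilt:** The moves have no tilt command. I leaned the tool by reaching past the outer limit, which gave 28° for the cap. I stood it up again by driving against the inner limit, leaving 3–6° of tilt.

**Last checks:**
- **Cap:** its axis in the scene view matches an upright cap in the holder to within about 0.3 px. The top view was not usable for this: my colour mask there caught only the cap's side, not its top face.
- **Slider:** a two-view fix puts it 0.5 mm from the marker along the track. The single-view values were 1.1 and 0.0 mm.
- **Disagreements:** the wrist and top cameras differed by about 4 mm in y for the holder. I used the wrist fix, whose 34.4 mm rim height agrees with the given 35 mm. A scene-view check before lowering showed the cap 2–3 mm off sideways, so I shifted it.
- **Forces:** readings at the end of each command stayed near zero. The one exception was about 46 N at the outer reach limit, in free space, before the cap was touched.
- **Not rechecked:** I did not measure the jar, gauge and blade again. I planned the moves to keep clear of them.

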